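# Close the vanity case without slamming its mirror lid

### The job

The wooden vanity case stands open with its mirror lid leaning back. Tip the lid forward from behind with a fingertip, catch it from below on the outside of the fingers as it falls, and let it down gently until it is fully shut, without its slamming. Do not grip the lid, and leave the other things on the desk where they are.

Things in the scene. Friction and masses are not known exactly. Their poses are not given: they have to be found in the camera images.
- case: the wooden vanity case, fixed on the desk: 150 mm deep (along its x), 230 mm wide (along its y), 90 mm high without the lid. Origin at the centre of its underside, z up, +x from its front to its hinge side. Its front (-x) looks roughly to the robot's left: the lid falls that way.
- lid (a joint): the lid's hinge, along the top edge of the case's rear (+x) wall. 0 = shut, grows as it opens, pi/2 = upright, stop at 1.92 rad. It starts leaning back a little, at 1.58 to 1.69, near its balance (1.50). Dry friction (0.07 N m) keeps it standing from 1.7 down to 1.3; tipped below 1.24 it falls shut of itself, braked by a weak damper (0.2 N m s/rad).
- lid_hinge (a point): point on the hinge line, half-way along the case's width: 75 mm behind the case's centre (its +x), 90 mm above the desk
- lid_edge (a point): middle of the lid's free edge, on its inner (mirror) face: 168 mm from the hinge line. The shut lid overhangs the case's front wall by 18 mm along its whole width, as a lip for the fingers from below.
- lid_board: the lid's outer board, plain wood, 168 x 230 x 7 mm; the back of the open lid (12 mm thick in all, 0.36 to 0.44 kg). Origin in the middle of the hinge line; shut, its axes are those of the case and it runs from the hinge to -x. Once tipped it creeps at first, comes down in 1.6 to 4 s and lands at over 1 rad/s, a slam; below 0.5 rad/s is gentle.
- lid_inside: the lid's inner face, 168 x 230 x 5 mm: wooden frame with a mirror; it looks down when the lid is shut and carries the lid when it rests on the fingers. Origin and axes as lid_board.
- cream_jar: low white cream jar, 58 mm across, 45 mm high; loose, beside the case on its +y side; origin at the centre of its underside; to be left alone
- perfume: perfume bottle, 32 x 50 mm, 102 mm high; loose, beside the case on its -y side; origin at the centre of its underside; to be left alone
- nail_polish: small nail polish bottle, 28 mm across, 68 mm high; loose, off the case's front corner on its -y side; origin at the centre of its underside; to be left alone
- dropper: green dropper bottle, 34 mm across, 105 mm high; loose, behind the case towards its +y side; origin at the centre of its underside; to be left alone
- mug: white mug, 76 mm across, 90 mm high; loose, to the left of the case; origin at the centre of its underside; to be left alone
- notes: block of note paper, 76 x 76 x 22 mm; loose, nearer the robot, left of the middle; origin at the centre of its underside; to be left alone
- mouse: black computer mouse, 100 x 58 x 26 mm; loose, on the right, in front of the laptop; origin at the centre of its underside; to be left alone

How it is judged:
By the outcome, as a careful person would: the job done as asked, in the order asked, and still so for the second after the job is handed in, with the robot touching nothing.
It also fails if it takes over 48 s, if anything falls off the work surface, if the arm or the gripper's body presses on something with over 40 N, if the wrist force passes 120 N, or if a joint passes its speed limit or range.

### The arm

A 7-joint arm with a two-finger parallel gripper is mounted at the origin on the work surface. World frame = base frame: x ahead of the robot, y to its left, z up, the work surface at z = 0. Lengths are in m, angles in rad, forces in N, time in s.
With the tool pointing down it reaches from about 0.425 to 0.95 m from the base axis. Payload 4.7 kg.
Tool frame: the origin (TCP) lies between the finger pads; the fingertips stand 14 mm ahead of it and the grasp point (between the pads) lies 5 mm behind it; z points along the fingers, y is the direction in which the jaws open and shut (so a half turn about z gives the same grasp; the last joint's range is limited). The gripper opens to 85 mm and grips with 20 to 120 N. Pads are 22 mm wide; open, the fingers measure 114 mm over their backs; the gripper's body (76 mm by 85 mm) begins 54 mm behind the grasp point. The pads swing forward as they close: fully open they stand 13 mm farther back than shut.
Start: joints at [1.13, 0.469, -0.049, 1.532, 0.024, 1.141, -0.082], TCP at [0.27, -0.619, 0.245] pointing down, gripper open.
Joint ranges: [-2.59, 2.59], [-0.33, 1.99], [-1.39, 1.29], [0.1, 2.45], [-1.04, 4.18], [0.21, 1.99], [-2.66, 2.66]. Speed limits (rad/s): [2.57, 2.57, 3.14, 3.14, 3.14, 3.14, 3.14].

### API

Orientations are given as a 3x3 rotation matrix whose columns are the frame's x, y, z axes.
In Python, from station import ctrl gives the robot as it stands.
- The arm moves only by the tool arm_command, never from a script. Its argument "deltas" is a list of rows, each a list of 7 numbers: the opening, from 0 (shut) to 1 (fully open), then the shift along the world's x, y, z in cm, then the turn, a rotation vector about the world's x, y, z in degrees. In form: [[hand, dx, dy, dz, ax, ay, az], ...]. A call has 1 to 8 rows; each row shifts and turns the commanded pose from where the row before left it; what a row does not reach is not made up. A row lasts 1/8 s, in which the tool goes at most 62.5 mm and 10.7 degrees, less where a joint would pass 70% of its speed; a pose out of reach is approached as far as the arm can. A call with a gripper value outside its range is refused whole. The fingers move at their own pace and stop on an object; the grip force is fixed at half the most. Time passes only in rows, so rows that do not move let the fingers close. It gives the time, the measured TCP pose, the force and the opening at its end, in the units of the state.
- ctrl.state(): the state, without advancing time (a new reading comes with each control period).
- ctrl.camera(name): name is "side" or "top"; returns a dict with "image" (480x640x3 uint8, red, green, blue), "range_z" (480x640 float32, m along the optical axis (not along the pixel's ray), 0 where there is no reading), "fx", "fy", "cx", "cy" (pixels), "eye" and "attitude" of the camera in the world. Camera axes: x right, y down, z forward; pixel columns grow to the right and rows downward; lengths in m; the calibration is good to about 2 mm. A picture is of the moment at which its call begins.
- ctrl.job_done(): hands the job in, once; it reports no verdict.
Trained networks look in a picture, given as the dict that the camera call returned (one of the last four; its "shot" number tells which), for a name from the list of things; names that differ only in an ending like _2 or _b are one class to them, and where a whole thing is asked for, a point or a joint stands for the part that bears it (a point fixed in the world has none). Each returns a list of dicts, best first, with "p" (0 to 1); they miss things now and then, are a little off and sometimes report something else, mostly with a low value. They report only what shows in the picture. A call takes as long as a camera call.
- ctrl.recognise(picture, query): "rect" ([left, top, width, height] in pixels, round what is visible of it).
- ctrl.silhouettes(picture, query): "region" (480x640 bool, what is visible of it) and "rect" ([left, top, width, height] in pixels, round what is visible of it).
The state is a dict: "t": time; "q": joint angles; "qvel": joint speeds; "joint_efforts": joint torques, N m; "position": TCP position; "ee_rot": TCP orientation; "force": force on the tool from outside, world axes, zero at the start; "torque": the same for the moment, N m; "grip_width": finger opening in m.
Only numpy, scipy, OpenCV 4.12 (cv2) and the standard library are available. Lean on these libraries where they do the work, as an engineer would, in place of code of your own. Each camera call takes 0.05 s, during which the arm holds its last target.

## Working session

There is one attempt and no reset: what is moved stays moved. The work goes in short steps, Python scripts to look and compute and a tool call to move; the robot and the scene stay as the last step left them, time stands still between calls to the robot, and variables do not carry over. Pictures are saved under pics/ and viewed, and the job is handed in when it is done.

Besides the shell and the picture viewer there is one more tool, called after ">>>" as a command line: name --pt "numbers of a row" for each row, then --argument value for the rest. arm_command: Moves the arm, as the interface text tells. Its arguments: {"type":"object","properties":{"deltas":{"type":"array","items":{"type":"array","items":{"type":"number"}}}},"required":["deltas"]}

```bash
ls; mkdir -p pics; python3 - <<'E'
from station import ctrl
import cv2
s=ctrl.state(); print(s)
for n in ("side","top"):
    c=ctrl.camera(n); cv2.imwrite(f"pics/{n}0.png",c["image"][:,:,::-1])
    print(n,c["fx"],c["fy"],c["cx"],c["cy"],c["eye"],c["attitude"],c["shot"])
    import numpy as np
    np.savez(f"{n}0.npz",**{k:c[k] for k in c})
    for q in ["case","lid_board","lid_inside","lid","cream_jar","perfume","nail_polish","dropper","mug","notes","mouse"]:
        r=ctrl.silhouettes(c,q)
        if r: print(q,[(round(x["p"],2),x["rect"]) for x in r][:2]); np.save(f"{n}0_{q}.npy",r[0]["region"])
E
```

```text
pics
{'t': 0.0, 'q': array([ 1.13009332,  0.46946224, -0.04856215,  1.53371758,  0.02411443,
        1.14101266, -0.082276  ]), 'qvel': array([ 3.06804516e-04, -5.17588107e-07,  4.62844954e-04,  1.85316905e-03,
       -3.74190430e-04,  8.13578572e-04,  2.18604682e-04]), 'joint_efforts': array([ 1.82341428e-04, -5.10306752e+01, -4.60845768e-02, -2.37707055e+01,
        1.08667769e-02,  7.67173333e-03,  7.81804829e-06]), 'position': array([ 0.2699363 , -0.61805119,  0.24423727]), 'ee_rot': array([[ 9.16387419e-01,  4.00291504e-01, -8.99805712e-04],
       [ 4.00292502e-01, -9.16385654e-01,  1.80165960e-03],
       [-1.03380015e-04, -2.01120367e-03, -9.99997972e-01]]), 'force': array([ 0.48661985,  0.77937649, -0.34343874]), 'torque': array([0.04854239, 0.00298662, 0.01782205]), 'grip_width': 0.08516445783409445}
side 436.36458442035075 436.36458442035075 320.4962167075783 238.13577415035644 [ 0.2906108  -0.57006673  0.75823247] [[ 0.92492726 -0.27059849  0.26699444]
 [-0.38009232 -0.66989958  0.63778083]
 [ 0.00627693 -0.69138341 -0.72246078]] 1
case [(0.72, [277.2, 226.6, 156.3, 108.3
[... 729 characters left out ...]
.03964583 1.52672169] [[-0.01179754 -0.9789005   0.20399662]
 [-0.99992335  0.01231562  0.00127026]
 [-0.0037558  -0.203966   -0.97897077]] 2
case [(0.74, [320.2, 197.9, 77.8, 97.1])]
lid_board [(0.48, [384.7, 203.8, 8.4, 84.4])]
lid_inside [(0.68, [346.6, 193.5, 20.3, 19.1]), (0.6, [369.3, 202.2, 22.8, 94.0])]
lid [(0.82, [369.1, 201.5, 29.5, 95.6])]
cream_jar [(0.64, [347.7, 192.8, 17.9, 20.2])]
perfume [(0.65, [340.6, 312.6, 15.8, 15.0])]
nail_polish [(0.4, [300.7, 298.1, 10.9, 13.5])]
dropper [(0.62, [393.9, 205.8, 9.6, 18.9])]
mug [(0.81, [144.9, 206.5, 36.6, 31.3])]
notes [(0.93, [211.1, 318.1, 30.3, 27.3]), (0.62, [346.0, 191.9, 21.6, 21.6])]
mouse [(0.83, [447.9, 296.0, 25.2, 34.2])]
```

View pics/side0.png

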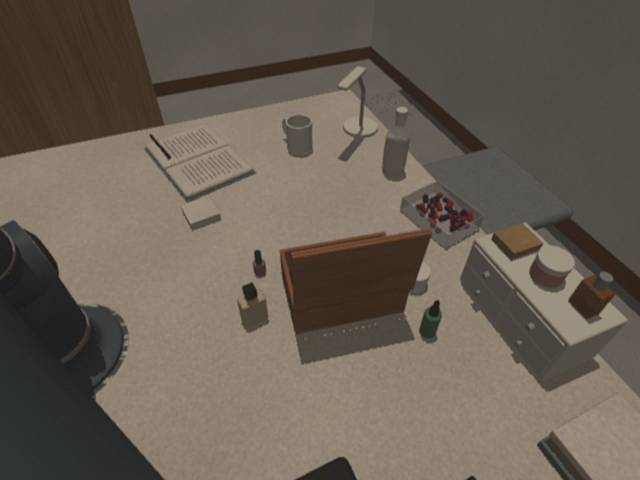

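View pics/top0.png

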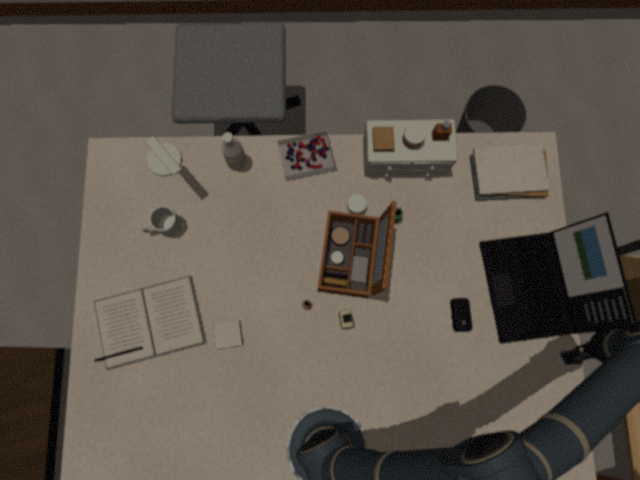

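The side view shows the lid's back at (355,280), dropper at (430,320), perfume (253,305) and nail polish (259,263). The top view shows the open case at (355,255), with its hinge on the right. Next I'll measure them.

```bash
cat > h.py <<'E'
import numpy as np
def load(n): return dict(np.load(n,allow_pickle=True))
def cloud(c):
    z=c["range_z"]; v,u=np.mgrid[:480,:640]
    p=np.stack([(u-c["cx"])/c["fx"]*z,(v-c["cy"])/c["fy"]*z,z],-1)
    w=p@np.array(c["attitude"]).T+np.array(c["eye"])
    w[z<=0]=np.nan
    return w
def plane(P,it=300,th=0.003):
    rng=np.random.default_rng(0);best=None
    for _ in range(it):
        a=P[rng.choice(len(P),3,False)];n=np.cross(a[1]-a[0],a[2]-a[0])
        if np.linalg.norm(n)<1e-9: continue
        n/=np.linalg.norm(n);m=abs((P-a[0])@n)<th
        if best is None or m.sum()>best.sum():best=m
    Q=P[best];c=Q.mean(0);n=np.linalg.svd(Q-c,full_matrices=False)[2][2]
    return n,c,best
E
python3 - <<'E'
from h import *
import cv2
S=load("side0.npz");T=load("top0.npz");ws=cloud(S);wt=cloud(T)
for nm,w in(("side",ws),("top",wt)):
    for q in ["lid_board","lid_inside","cream_jar","perfume","nail_polish","dropper","mug","notes","case"]:
        m=np.load(f"{nm}0_{q}.npy"); P=w[m];P=P[~np.isnan(P).any(1)]
        print(nm,q,len(P),np.round(np.median(P,0),3),"lo",np.round(np.percentile(P,3,axis=0),3),"hi",np.round(np.percentile(P,97,axis=0),3))
m=np.load("side0_lid_board.npy");P=ws[m];P=P[~np.isnan(P).any(1)];P=P[P[:,2]>0.1]
n,c,b=plane(P);n*=np.sign(-n[1]);print("lid plane n",n,c,b.mean(), "tilt",np.degrees(np.arcsin(n[2])))
Q=P[b];print(Q.min(0),Q.max(0))
# top view rim points
r=wt[190:305,310:410].reshape(-1,3);r=r[~np.isnan(r).any(1)]
k=r[(r[:,2]>.083)&(r[:,2]<.097)]
print(len(k));print(cv2.minAreaRect(k[:,:2].astype(np.float32)*1000))
print(np.histogram(r[:,2],bins=np.arange(0,.3,.01)))
E
```

```text
side lid_board 7496 [ 0.529 -0.161  0.189] lo [ 0.426 -0.18   0.096] hi [ 0.64  -0.143  0.257]
side lid_inside 410 [ 0.537 -0.159  0.258] lo [ 0.427 -0.177  0.085] hi [ 0.644 -0.011  0.259]
side cream_jar 324 [ 0.711 -0.126  0.043] lo [ 0.69  -0.132  0.005] hi [ 0.733 -0.096  0.047]
side perfume 999 [ 0.357 -0.072  0.061] lo [ 0.334 -0.079  0.001] hi [ 0.383 -0.045  0.103]
side nail_polish 263 [0.404 0.046 0.033] lo [0.392 0.039 0.004] hi [0.417 0.058 0.069]
side dropper 563 [ 0.662 -0.227  0.057] lo [ 0.652 -0.237  0.005] hi [ 0.68  -0.208  0.101]
side mug 1015 [0.648 0.446 0.058] lo [0.618 0.432 0.002] hi [0.686 0.527 0.09 ]
side notes 809 [0.321 0.272 0.021] lo [0.285 0.244 0.004] hi [0.358 0.318 0.024]
side case 11221 [ 0.525 -0.156  0.154] lo [ 0.426 -0.179  0.009] hi [0.641 0.004 0.258]
top lid_board 135 [ 0.502 -0.16   0.258] lo [ 0.426 -0.182  0.252] hi [ 0.635 -0.147  0.263]
top lid_inside 302 [ 0.704 -0.101  0.045] lo [ 0.681 -0.126  0.018] hi [ 0.729 -0.077  0.051]
top cream_jar 315 [ 0.705 -0.102  0.045] lo [ 0.681 -0.128  0.018] hi [ 0.731 -0.077  0.051]
top perfume 214 
[... 511 characters left out ...]
0.14960288 -0.98624987 -0.07021519] [ 0.53016755 -0.16221174  0.18852664] 0.9815074250490333 tilt -4.026347106762246
[ 0.41972475 -0.18495139  0.10004276] [ 0.64839267 -0.1385993   0.25989762]
752
((558.4056396484375, -103.45542907714844), (212.42703247070312, 260.9504699707031), 81.13789367675781)
(array([3624,  846,  844,  691,  406,  329,  169,  108,  375,  459,   56,
         25,   46,   59,   50,   55,   51,   63,   62,   55,   63,   77,
         82,   67,   71,  353,   98,    0,    0]), array([0.  , 0.01, 0.02, 0.03, 0.04, 0.05, 0.06, 0.07, 0.08, 0.09, 0.1 ,
       0.11, 0.12, 0.13, 0.14, 0.15, 0.16, 0.17, 0.18, 0.19, 0.2 , 0.21,
       0.22, 0.23, 0.24, 0.25, 0.26, 0.27, 0.28, 0.29]))
```

```bash
python3 - <<'E'
from h import *
S=load("side0.npz");T=load("top0.npz");ws=cloud(S);wt=cloud(T)
m=np.load("side0_lid_board.npy");P=ws[m];P=P[~np.isnan(P).any(1)];P=P[P[:,2]>0.1]
n,c,b=plane(P);n*=np.sign(-n[1])
ex=n[:2]/np.hypot(*n[:2]);ey=np.array([-ex[1],ex[0]])
Q=P[b];t=Q[:,:2]@ey;print("ex",ex,"t",np.percentile(t,[0,1,50,99,100]))
th=np.pi/2-np.arcsin(n[2]); print("theta",th,"top z",Q[:,2].max())
ch,sh=-n[2],np.hypot(*n[:2])
sh_=c[:2]@ex-(0.012+ch*(c[2]-.09))/sh;print("s hinge",sh_)
k=wt[190:305,310:410].reshape(-1,3);k=k[~np.isnan(k).any(1)]
for w,nm in((wt,"top"),(ws,"side")):
  A=w.reshape(-1,3);A=A[~np.isnan(A).any(1)];s=A[:,:2]@ex;tt=A[:,:2]@ey
  sel=(A[:,2]>.082)&(A[:,2]<.096)&(tt>.42)&(tt<.685)&(s<sh_-.12)&(s>sh_-.18)
  print(nm,sel.sum(),np.percentile(s[sel]-sh_,[1,5,50]),np.percentile(tt[sel],[1,50,99]))
tm=(np.percentile(t,1)+np.percentile(t,99))/2
print("case centre",(sh_-.075)*ex+tm*ey,"tm",tm)
for z in(.2,.22,.24):
  s=sh_+(0.012+ch*(z-.09))/sh; print("outer face at z",z,s*ex+tm*ey)
for th in (0,.3,.6,.9,1.2):
  s=sh_-.168*np.cos(th);print(th,"edge",s*ex+tm*ey,.09+.168*np.sin(th))
E
```

```text
ex [-0.14997303 -0.98869009] t [0.43701523 0.43880308 0.54697927 0.6634467  0.66704196]
theta 1.6410693406360455 top z 0.25989762005504174
s hinge 0.06190142715280302
top 252 [-0.14942038 -0.14897154 -0.1446471 ] [0.43813216 0.54987986 0.66675834]
side 529 [-0.1508029  -0.14964961 -0.1434903 ] [0.43802828 0.54241892 0.66386558]
case centre [ 0.54685615 -0.06970344] tm 0.5511248903893419
outer face at z 0.2 [ 0.53264283 -0.16340404]
outer face at z 0.22 [ 0.53243171 -0.1647959 ]
outer face at z 0.24 [ 0.53222058 -0.16618776]
0 edge [0.56080364 0.02224474] 0.09
0.3 edge [0.55967832 0.01482613] 0.13964739471910503
0.6 edge [ 0.55640289 -0.00676701] 0.18485993553036595
0.9 edge [ 0.55126993 -0.04060582] 0.22159892081741722
1.2 edge [ 0.54473795 -0.0836676 ] 0.24658256644249402
```

>>> arm_command --pt "0 0 0 4 0 0 -4" --pt "0 0.5 3 4 0 0 -4" --pt "0 1.5 4.5 4 0 0 -4" --pt "0 2 4.5 3 0 0 -4" --pt "0 2 4.5 2 0 0 -4" --pt "0 2 4.5 0 0 0 -4" --pt "0 2 4.5 0 0 0 -4" --pt "0 2 4.5 0 0 0 -4"

```text
t: 2.2
position: [0.3907, -0.3169, 0.4157]
ee_rot: [[0.989, -0.148, 0.001], [-0.148, -0.989, -0.001], [0.001, 0.001, -1.0]]
force: [-0.2, -0.1, -0.1]
grip_width: 0.0002
```

Case, hinge and lid angle agree with the given sizes (lid about 1.64 rad, front wall 150 mm from the hinge). I'll rehearse the catching pose in front of the lid.

>>> arm_command --pt "0 2 5 1 0 0 0" --pt "0 2 5 1 0 0 0" --pt "0 2 5 0 0 0 0" --pt "0 2 5.5 0 -8.9 1.35 0" --pt "0 2 5.5 0 -8.9 1.35 0" --pt "0 2 5.5 0 -8.9 1.35 0" --pt "0 2 5.5 0 -8.9 1.35 0" --pt "0 1 4 0 -8.9 1.35 0"

```text
t: 3.2
position: [0.5409, 0.094, 0.4355]
ee_rot: [[0.989, -0.102, -0.104], [-0.146, -0.697, -0.702], [-0.001, 0.71, -0.704]]
force: [-0.1, -1.2, 0.8]
grip_width: -0.0002
```

```bash
python3 -c "
from station import ctrl
s=ctrl.state();print(s['t'],s['q'].round(3),s['position'],s['ee_rot'].round(3))"
```

```text
3.2 [-0.145  0.411 -0.578  1.445  0.736  1.962 -2.403] [0.5409428  0.09397123 0.43550251] [[ 0.989 -0.102 -0.104]
 [-0.146 -0.697 -0.702]
 [-0.001  0.71  -0.704]]
```

>>> arm_command --pt "0 0.5 0 -4 0 0 0" --pt "0 0.5 0 -5 0 0 0" --pt "0 0.5 0 -5 0 0 0" --pt "0 0.5 0 -5 0 0 0" --pt "0 0 0 -5 0 0 0" --pt "0 0 0 -5 0 0 0" --pt "0 0 0 -4 0 0 0" --pt "0 0 0 0 0 0 0"

```text
t: 4.2
position: [0.5588, 0.0913, 0.1035]
ee_rot: [[0.989, -0.098, -0.108], [-0.146, -0.697, -0.702], [-0.007, 0.71, -0.704]]
force: [-0.8, 0.1, 0.8]
grip_width: 0.0002
```

```bash
python3 - <<'E'
from station import ctrl
import cv2,numpy as np
s=ctrl.state();print(s['t'],s['q'].round(3),s['position'],s['ee_rot'].round(3))
for n in("side","top"):
  c=ctrl.camera(n);cv2.imwrite(f"pics/{n}1.png",c["image"][:,:,::-1]);np.savez(f"{n}1.npz",**c)
E
```

```text
4.2 [-0.414  0.703 -0.165  1.729  0.68   1.384 -2.652] [0.55877674 0.09128886 0.10348445] [[ 0.989 -0.098 -0.108]
 [-0.146 -0.697 -0.702]
 [-0.007  0.71  -0.704]]
```

View pics/side1.png

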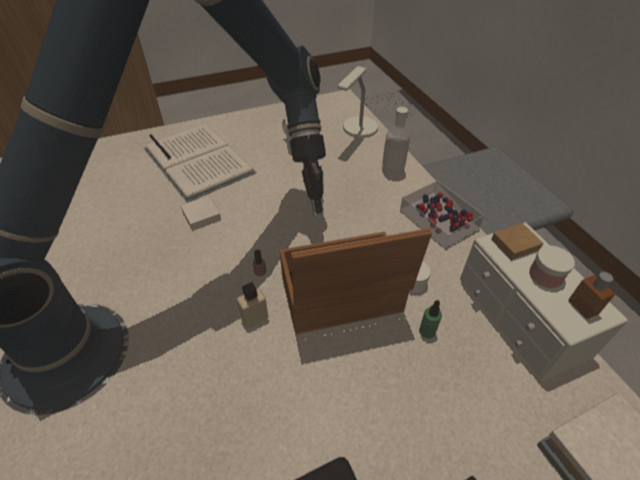

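View pics/top1.png

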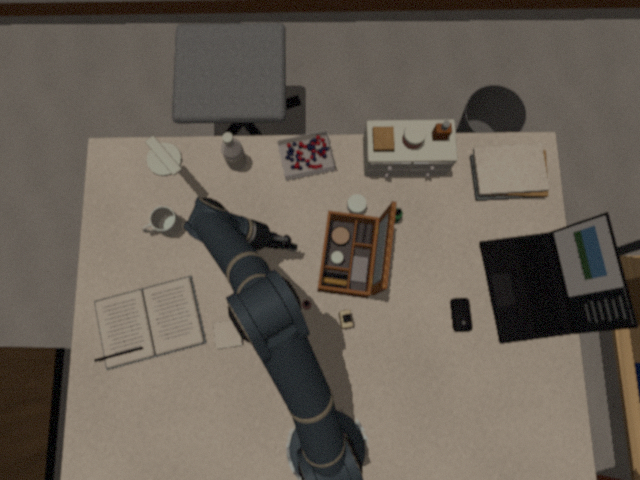

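The front view confirms the catch pose is reachable (fingertips at (318,212) in the side view), but joint 7 is at its limit there. A half turn about the tool fixes that, so I'll do it on the way back to behind the lid.

>>> arm_command --pt "0 0 0 5.5 0 0 0" --pt "0 0 0 5.5 8.9 -1.35 0" --pt "0 0 0 5.5 8.9 -1.35 0" --pt "0 0 0 5.5 8.9 -1.35 0" --pt "0 0 0 5.5 8.9 -1.35 0" --pt "0 0 0 5.5 8.9 -1.35 0" --pt "0 -0.3 -2 0 0 0 10" --pt "0 -0.3 -2 0 0 0 10"

```text
t: 5.3
position: [0.5535, 0.0501, 0.4394]
ee_rot: [[0.979, 0.206, 0.006], [0.206, -0.979, -0.0], [0.006, 0.002, -1.0]]
force: [-0.6, -0.3, -1.2]
grip_width: 0.0002
```

>>> arm_command --pt "0 -0.3 -2 0 0 0 10" --pt "0 -0.3 -2 0 0 0 10" --pt "0 -0.3 -2 0 0 0 10" --pt "0 -0.3 -2 0 0 0 10" --pt "0 -0.3 -2 0 0 0 10" --pt "0 -0.3 -2 0 0 0 10" --pt "0 -0.3 -2 0 0 0 10" --pt "0 -0.3 -2 0 0 0 10"

```text
t: 6.3
position: [0.5293, -0.1093, 0.4381]
ee_rot: [[-0.034, 0.999, 0.003], [0.999, 0.034, -0.002], [-0.002, 0.003, -1.0]]
force: [0.9, 0.5, -0.7]
grip_width: -0.0001
```

>>> arm_command --pt "0 -0.3 -2 0 0 0 10" --pt "0 -0.3 -2 0 0 0 10" --pt "0 -0.3 -2 0 0 0 10" --pt "0 -0.3 -2 0 0 0 10" --pt "0 -0.3 -2 0 0 0 10" --pt "0 -0.3 -2 0 0 0 10" --pt "0 -0.3 -2 0 0 0 10" --pt "0 -0.3 -2 0 0 0 10"

```text
t: 7.3
position: [0.5053, -0.2691, 0.4382]
ee_rot: [[-0.99, 0.141, 0.003], [0.141, 0.99, -0.002], [-0.003, -0.002, -1.0]]
force: [-0.6, 0.7, -0.7]
grip_width: -0.0001
```

```bash
python3 - <<'E'
from station import ctrl
from h import *
s=ctrl.state();print(s['t'],s['q'].round(3),s['position'],s['ee_rot'].round(3),s['force'])
# fingertip from earlier side view: points near tip
c=load("side1.npz");w=cloud(c)
w=w[150:225,290:335].reshape(-1,3);w=w[~np.isnan(w).any(1)];w=w[w[:,2]>.04]
tcp=np.array([0.5588,0.0913,0.1035]);R=np.array([[0.989,-0.098,-0.108],[-0.146,-0.697,-0.702],[-0.007,0.71,-0.704]])
l=(w-tcp)@R
for a in np.arange(-.1,.03,.01):
    k=l[(l[:,2]>a)&(l[:,2]<a+.01)]
    if len(k):print(round(a,3),len(k),"x",k[:,0].min().round(3),k[:,0].max().round(3),"y",k[:,1].min().round(3),k[:,1].max().round(3))
E
```

```text
7.3 [ 0.703  0.215 -0.357  1.472  0.076  1.465  1.775] [ 0.50531834 -0.26911978  0.43823288] [[-0.99   0.141  0.003]
 [ 0.141  0.99  -0.002]
 [-0.003 -0.002 -1.   ]] [-0.55938496  0.70280339 -0.74039766]
-0.1 66 x -0.019 0.019 y -0.011 0.045
-0.09 88 x -0.019 0.02 y -0.015 0.055
-0.08 95 x -0.018 0.013 y -0.055 0.066
-0.07 100 x -0.016 0.012 y -0.057 0.064
-0.06 89 x -0.016 0.011 y -0.043 0.054
-0.05 85 x -0.015 0.011 y -0.041 0.046
-0.04 81 x -0.013 0.015 y -0.029 0.039
-0.03 55 x -0.013 0.014 y -0.007 0.026
-0.02 50 x -0.01 0.012 y -0.006 0.018
-0.01 48 x -0.01 0.011 y -0.003 0.017
-0.0 52 x -0.01 0.012 y -0.004 0.017
0.01 20 x -0.01 0.01 y -0.005 0.01
```

>>> arm_command --pt "0 0.4 0 -4 0 0 0" --pt "0 0.4 0 -4 0 0 0" --pt "0 0.4 1 -4 0 0 0" --pt "0 0.4 2 -4 0 0 0" --pt "0 0.4 2 -3.4 0 0 0" --pt "0 0 0.8 0 0 0 0" --pt "0 0 0 0 0 0 0"

```text
t: 8.18
position: [0.5272, -0.2109, 0.2442]
ee_rot: [[-0.989, 0.146, 0.004], [0.146, 0.989, -0.002], [-0.004, -0.001, -1.0]]
force: [-0.7, 0.1, -0.1]
grip_width: -0.0003
```

```bash
cat > lid.py <<'E'
from station import ctrl
from h import *
import cv2,sys
EX=np.array([-.14997,-.98869]);EY=np.array([.98869,-.14997]);SH=.0619;TM=.5511
def angle(w,tr=(.445,.655)):
    A=w.reshape(-1,3);A=A[~np.isnan(A).any(1)]
    s=A[:,:2]@EX-SH;t=A[:,:2]@EY-0;z=A[:,2]-.09
    return s,t,z
def snap(tag,names=("side","top"),view=True):
    s=ctrl.state();p=s['position'];print('t',s['t'],'tcp',p.round(4),'s,t rel',round(p[:2]@EX-SH,4),round(p[:2]@EY-TM,4),'q',s['q'].round(2),'F',s['force'].round(1))
    print(s['ee_rot'].round(3).tolist())
    for n in names:
        c=ctrl.camera(n);cv2.imwrite(f"pics/{n}{tag}.png",c["image"][:,:,::-1]);np.savez(f"{n}{tag}.npz",**c)
        S,T,Z=angle(cloud(c)); r=np.hypot(S,Z)
        # lid: outer face pts satisfy  S*sin th + Z*cos th = .012 ; scan th for most inliers on left/right strips away from hand
        best=[]
        for th in np.arange(0,1.9,.005):
            u=-S*np.cos(th)+Z*np.sin(th); v=S*np.sin(th)+Z*np.cos(th)
            ok=(abs(v-.012)<.002)&(u>.01)&(u<.17)&(((T>.44)&(T<.50))|((T>.60)&(T<.662)))
            best.append((ok.sum(),th))
        b=max(best);near=[x[1] for x in best if x[0]>.9*b[0]]
        print(n,'lid angle',round(np.mean(near),3),'pts',b[0])
if __name__=="__main__": snap(sys.argv[1],sys.argv[2].split(",") if len(sys.argv)>2 else ("side","top"))
E
python3 lid.py 2 side
```

```text
t 8.175 tcp [ 0.5272 -0.2109  0.2442] s,t rel 0.0676 0.0018 q [ 0.61  0.32 -0.38  1.78  0.14  1.06  1.61] F [-0.7  0.1 -0.1]
[[-0.989, 0.146, 0.004], [0.146, 0.989, -0.002], [-0.004, -0.001, -1.0]]
side lid angle 1.642 pts 3383
```

View pics/side2.png

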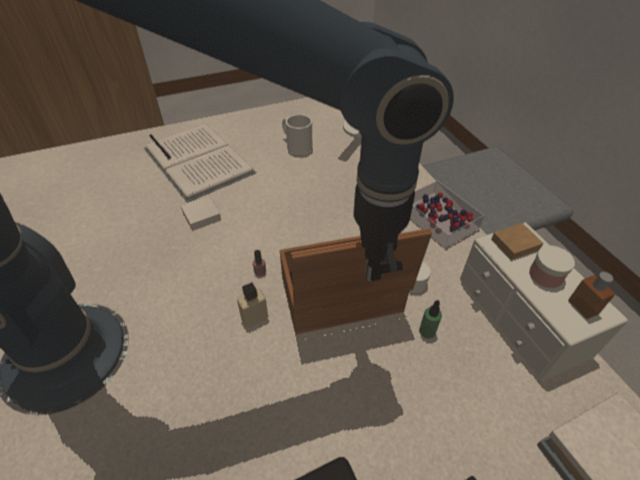

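>>> arm_command --pt "0 0.12 0.8 0 0 0 0" --pt "0 0.12 0.8 0 0 0 0" --pt "0 0.12 0.8 0 0 0 0" --pt "0 0.12 0.8 0 0 0 0" --pt "0 0.12 0.8 0 0 0 0" --pt "0 0.12 0.8 0 0 0 0" --pt "0 0.12 0.7 0 0 0 0" --pt "0 0.12 0.6 0 0 0 0"

```text
t: 9.22
position: [0.5356, -0.1489, 0.2412]
ee_rot: [[-0.989, 0.146, -0.001], [0.146, 0.989, 0.0], [0.001, 0.0, -1.0]]
force: [-0.6, -0.2, 0.7]
grip_width: 0.0001
```

```bash
python3 lid.py 3 side
```

```text
t 9.225 tcp [ 0.5356 -0.1489  0.2412] s,t rel 0.005 0.0008 q [ 0.52  0.31 -0.41  1.81  0.14  1.06  1.49] F [-0.6 -0.2  0.7]
[[-0.989, 0.146, -0.001], [0.146, 0.989, 0.0], [0.001, 0.0, -1.0]]
side lid angle 1.432 pts 4515
```

View pics/side3.png

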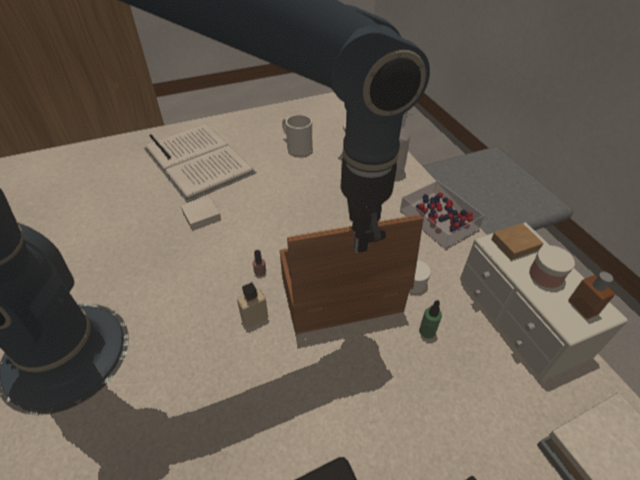

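>>> arm_command --pt "0 0.12 0.8 0 0 0 0" --pt "0 0.12 0.8 0.1 0 0 0" --pt "0 0.1 0.6 0.1 0 0 0"

```text
t: 9.65
position: [0.5394, -0.1267, 0.2434]
ee_rot: [[-0.989, 0.146, 0.0], [0.146, 0.989, 0.0], [-0.0, 0.0, -1.0]]
force: [-0.8, -1.0, -0.4]
grip_width: -0.0002
```

```bash
python3 lid.py 4 side
```

```text
t 9.65 tcp [ 0.5394 -0.1267  0.2434] s,t rel -0.0175 0.0012 q [ 0.49  0.3  -0.42  1.81  0.14  1.06  1.45] F [-0.8 -1.  -0.4]
[[-0.989, 0.146, 0.0], [0.146, 0.989, 0.0], [-0.0, 0.0, -1.0]]
side lid angle 1.29 pts 4815
```

>>> arm_command --pt "0 0.08 0.5 0 0 0 0" --pt "0 0.08 0.5 0 0 0 0"

```text
t: 9.95
position: [0.5409, -0.1174, 0.2434]
ee_rot: [[-0.989, 0.146, 0.0], [0.146, 0.989, 0.0], [-0.0, 0.0, -1.0]]
force: [-0.1, 0.0, -0.1]
grip_width: -0.0
```

```bash
python3 lid.py 5 side
```

```text
t 9.95 tcp [ 0.5409 -0.1174  0.2434] s,t rel -0.027 0.0013 q [ 0.48  0.3  -0.42  1.81  0.14  1.06  1.43] F [-0.1  0.  -0.1]
[[-0.989, 0.146, 0.0], [0.146, 0.989, 0.0], [-0.0, 0.0, -1.0]]
side lid angle 1.233 pts 4917
```

>>> arm_command --pt "0 0.08 0.6 0 0 0 0" --pt "0 -0.05 -0.3 5 0 0 0" --pt "0 0.6 4 1.5 -8.9 1.35 0" --pt "0 0.75 5 0 -8.9 1.35 0" --pt "0 0.75 5 -1 -8.9 1.35 0" --pt "0 0.25 1.5 -5 -8.9 1.35 0"

```text
t: 10.75
position: [0.567, 0.0461, 0.2509]
ee_rot: [[-0.99, 0.119, -0.077], [0.141, 0.801, -0.581], [-0.007, -0.586, -0.81]]
force: [0.2, -1.4, -1.1]
grip_width: 0.0001
```

```bash
python3 lid.py 6 side
```

```text
t 10.75 tcp [0.567  0.0461 0.2509] s,t rel -0.1925 0.0025 q [-0.1   0.47 -0.44  1.69  0.67  1.49  0.67] F [ 0.2 -1.4 -1.1]
[[-0.99, 0.119, -0.077], [0.141, 0.801, -0.581], [-0.007, -0.586, -0.81]]
side lid angle 1.095 pts 4968
```

>>> arm_command --pt "0 -0.15 -1 -4.5 -8.9 1.35 0" --pt "0 -0.45 -3 0 0 0 0"

```text
t: 11.05
position: [0.5564, 0.004, 0.1948]
ee_rot: [[-0.99, 0.085, -0.111], [0.139, 0.7, -0.7], [0.018, -0.709, -0.705]]
force: [-0.6, -0.3, 0.5]
grip_width: -0.0001
```

```bash
python3 lid.py 7 side
```

```text
t 11.05 tcp [0.5564 0.004  0.1948] s,t rel -0.1493 -0.0016 q [-0.13  0.56 -0.38  1.77  0.79  1.5   0.59] F [-0.6 -0.3  0.5]
[[-0.99, 0.085, -0.111], [0.139, 0.7, -0.7], [0.018, -0.709, -0.705]]
side lid angle 1.013 pts 4970
```

>>> arm_command --pt "0 -0.5 -3.2 0.6 0 0 0" --pt "0 0 0 0 0 0 0"

```text
t: 11.35
position: [0.5532, -0.0343, 0.2099]
ee_rot: [[-0.988, 0.106, -0.109], [0.152, 0.698, -0.699], [0.002, -0.708, -0.706]]
force: [0.0, 1.3, -0.1]
grip_width: -0.0
```

```bash
python3 lid.py 8 side,top
```

```text
t 11.35 tcp [ 0.5532 -0.0343  0.2099] s,t rel -0.1109 0.001 q [-0.08  0.52 -0.37  1.8   0.8   1.47  0.63] F [ 0.   1.3 -0.1]
[[-0.988, 0.106, -0.109], [0.152, 0.698, -0.699], [0.002, -0.708, -0.706]]
side lid angle 0.91 pts 4870
top lid angle 0.908 pts 1119
```

View pics/side8.png

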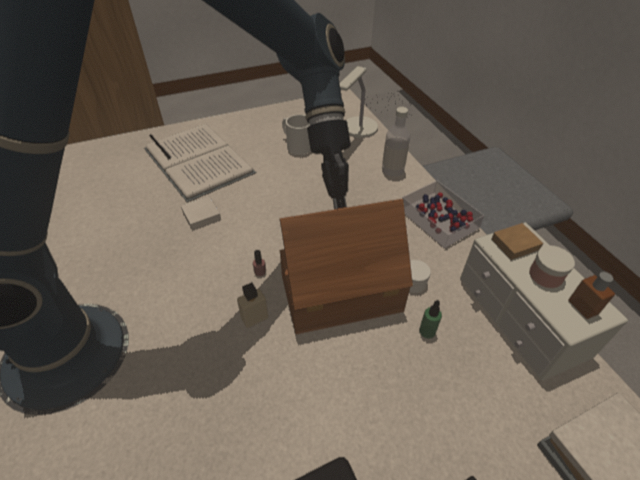

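View pics/top8.png

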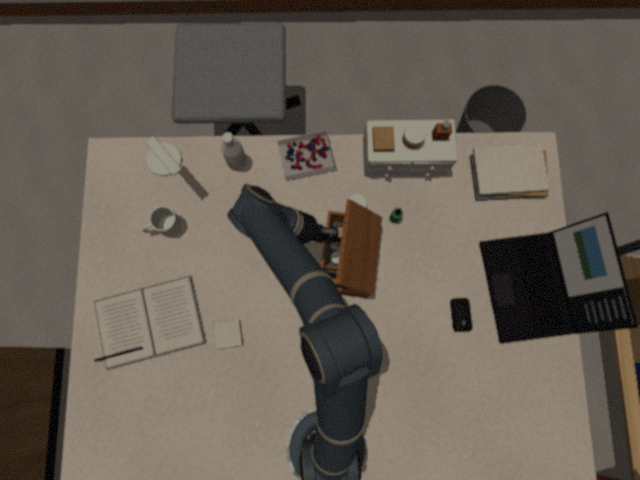

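The lid is now resting on the finger back at 0.91 rad. The top view shows it carried at (325,235), and a 1.3 N load points toward +y. Next I'll lower it along the edge's arc.

```bash
cat > plan.py <<'E'
from h import *
import sys
from station import ctrl
EX=np.array([-.14997,-.98869]);EY=np.array([.98869,-.14997]);SH=.0619;TM=.5511
a=[float(x) for x in sys.argv[1:4]]  # theta targets: start, step, n
p=ctrl.state()['position'];cur=np.array([p[:2]@EX-SH,p[2]])
th0=a[0]
off=np.array([float(sys.argv[4]),float(sys.argv[5])]) if len(sys.argv)>5 else np.array([-.0078,-.0127])
prev=cur
for i in range(int(a[2])):
    th=max(th0-a[1]*(i+1),0)
    q=np.array([-.168*np.cos(th),.09+.168*np.sin(th)])+off
    d=q-prev;prev=q
    print(round(th,3),"rel",q.round(4),"row cm",(d[0]*EX*100).round(2),round(d[1]*100,2))
E
python3 plan.py .91 .03 8; python3 -c "
from station import ctrl
s=ctrl.state();print(s['t'],s['position'],s['qvel'].round(3),s['force'])"
```

```text
0.88 rel [-0.1148  0.2068] row cm [0.01 0.09] -0.27
0.85 rel [-0.1187  0.2035] row cm [0.06 0.38] -0.33
0.82 rel [-0.1224  0.2001] row cm [0.06 0.37] -0.34
0.79 rel [-0.126   0.1966] row cm [0.05 0.36] -0.35
0.76 rel [-0.1296  0.193 ] row cm [0.05 0.35] -0.36
0.73 rel [-0.133   0.1893] row cm [0.05 0.34] -0.37
0.7 rel [-0.1363  0.1855] row cm [0.05 0.33] -0.38
0.67 rel [-0.1395  0.1816] row cm [0.05 0.32] -0.39
11.45 [ 0.55364722 -0.03134416  0.20952424] [-0.015  0.005 -0.02  -0.006 -0.     0.    -0.001] [ 0.45349549  0.61381252 -0.74414678]
```

>>> arm_command --pt "0 0.04 0.25 -0.27 0 0 0" --pt "0 0.06 0.38 -0.33 0 0 0" --pt "0 0.06 0.37 -0.34 0 0 0" --pt "0 0.05 0.36 -0.35 0 0 0" --pt "0 0.05 0.35 -0.36 0 0 0" --pt "0 0.05 0.34 -0.37 0 0 0"

```text
t: 12.2
position: [0.5568, -0.0108, 0.1888]
ee_rot: [[-0.989, 0.102, -0.106], [0.147, 0.7, -0.699], [0.003, -0.707, -0.707]]
force: [0.7, 0.3, 0.2]
grip_width: 0.0001
```

```bash
python3 lid.py 9 side,top
```

```text
t 12.2 tcp [ 0.5568 -0.0108  0.1888] s,t rel -0.1348 0.001 q [-0.11  0.56 -0.37  1.79  0.8   1.47  0.58] F [0.7 0.3 0.2]
[[-0.989, 0.102, -0.106], [0.147, 0.7, -0.699], [0.003, -0.707, -0.707]]
side lid angle 0.717 pts 4683
top lid angle 0.717 pts 1196
```

```bash
python3 plan.py .717 .035 8 -.008 -.012
```

```text
0.682 rel [-0.1384  0.1839] row cm [0.05 0.33] -0.45
0.647 rel [-0.142   0.1793] row cm [0.05 0.36] -0.46
0.612 rel [-0.1455  0.1745] row cm [0.05 0.34] -0.48
0.577 rel [-0.1488  0.1696] row cm [0.05 0.33] -0.49
0.542 rel [-0.1519  0.1647] row cm [0.05 0.31] -0.5
0.507 rel [-0.1549  0.1596] row cm [0.04 0.29] -0.51
0.472 rel [-0.1576  0.1544] row cm [0.04 0.27] -0.52
0.437 rel [-0.1602  0.1491] row cm [0.04 0.26] -0.53
```

>>> arm_command --pt "0 0.05 0.33 -0.45 0 0 0" --pt "0 0.05 0.36 -0.46 0 0 0" --pt "0 0.05 0.34 -0.48 0 0 0" --pt "0 0.05 0.33 -0.49 0 0 0" --pt "0 0.05 0.31 -0.5 0 0 0" --pt "0 0.04 0.29 -0.51 0 0 0" --pt "0 0.04 0.27 -0.52 0 0 0"

```text
t: 13.18
position: [0.5601, 0.0115, 0.1546]
ee_rot: [[-0.989, 0.102, -0.106], [0.147, 0.7, -0.699], [0.003, -0.707, -0.707]]
force: [-0.4, 0.7, -0.2]
grip_width: -0.0001
```

```bash
python3 lid.py 10 side,top; python3 plan.py .472 .03 8 -.008 -.012
```

```text
t 13.175 tcp [0.5601 0.0115 0.1546] s,t rel -0.1573 0.0009 q [-0.15  0.62 -0.38  1.78  0.81  1.45  0.52] F [-0.4  0.7 -0.2]
[[-0.989, 0.102, -0.106], [0.147, 0.7, -0.699], [0.003, -0.707, -0.707]]
side lid angle 0.475 pts 4265
top lid angle 0.475 pts 1053
0.442 rel [-0.1599  0.1499] row cm [0.04 0.23] -0.43
0.412 rel [-0.1619  0.1453] row cm [0.03 0.21] -0.46
0.382 rel [-0.1639  0.1406] row cm [0.03 0.19] -0.46
0.352 rel [-0.1657  0.1359] row cm [0.03 0.18] -0.47
0.322 rel [-0.1674  0.1312] row cm [0.02 0.16] -0.48
0.292 rel [-0.1689  0.1264] row cm [0.02 0.15] -0.48
0.262 rel [-0.1703  0.1215] row cm [0.02 0.14] -0.48
0.232 rel [-0.1715  0.1166] row cm [0.02 0.12] -0.49
```

View pics/side10.png

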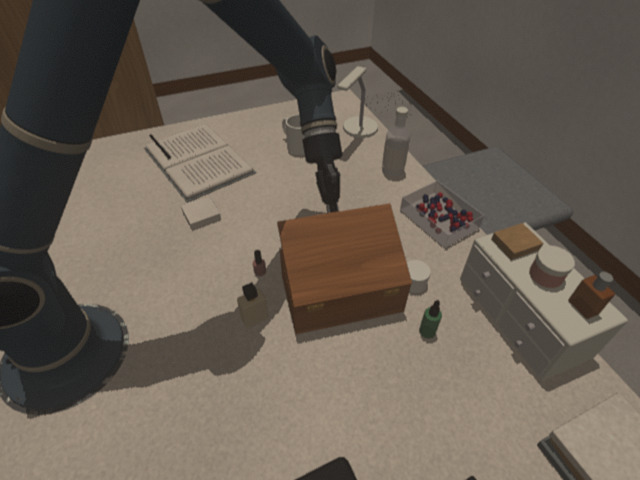

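The lid follows the fingers exactly (0.475 rad in both views) and rests on the finger at (332,205). I'll keep lowering.

>>> arm_command --pt "0 0.04 0.25 -0.43 0 0 0" --pt "0 0.03 0.22 -0.46 0 0 0" --pt "0 0.03 0.2 -0.46 0 0 0" --pt "0 0.03 0.19 -0.47 0 0 0" --pt "0 0.02 0.17 -0.48 0 0 0" --pt "0 0.02 0.16 -0.48 0 0 0" --pt "0 0.02 0.15 -0.48 0 0 0"

```text
t: 14.15
position: [0.5619, 0.0247, 0.1221]
ee_rot: [[-0.989, 0.102, -0.106], [0.147, 0.7, -0.699], [0.003, -0.707, -0.707]]
force: [-0.4, -0.2, -0.7]
grip_width: -0.0002
```

```bash
python3 lid.py 11 side,top; python3 plan.py .255 .025 10 -.0095 -.0115
```

```text
t 14.15 tcp [0.5619 0.0247 0.1221] s,t rel -0.1706 0.0008 q [-0.17  0.67 -0.37  1.78  0.82  1.43  0.47] F [-0.4 -0.2 -0.7]
[[-0.989, 0.102, -0.106], [0.147, 0.7, -0.699], [0.003, -0.707, -0.707]]
side lid angle 0.262 pts 3832
top lid angle 0.265 pts 911
0.23 rel [-0.1731  0.1168] row cm [0.03 0.22] -0.49
0.205 rel [-0.174   0.1127] row cm [0.01 0.09] -0.41
0.18 rel [-0.1748  0.1086] row cm [0.01 0.08] -0.41
0.155 rel [-0.1755  0.1044] row cm [0.01 0.07] -0.41
0.13 rel [-0.1761  0.1003] row cm [0.01 0.06] -0.42
0.105 rel [-0.1766  0.0961] row cm [0.01 0.05] -0.42
0.08 rel [-0.177   0.0919] row cm [0.01 0.04] -0.42
0.055 rel [-0.1772  0.0877] row cm [0.   0.03] -0.42
0.03 rel [-0.1774  0.0835] row cm [0.   0.02] -0.42
0.005 rel [-0.1775  0.0793] row cm [0.   0.01] -0.42
```

>>> arm_command --pt "0 0.02 0.14 -0.42 0 0 0" --pt "0 0.02 0.11 -0.41 0 0 0" --pt "0 0.02 0.1 -0.41 0 0 0" --pt "0 0.02 0.1 -0.41 0 0 0" --pt "0 0.02 0.1 -0.42 0 0 0" --pt "0 0.01 0.08 -0.42 0 0 0" --pt "0 0.01 0.06 -0.42 0 0 0" --pt "0 0 0.04 -0.35 0 0 0"

```text
t: 15.25
position: [0.5631, 0.032, 0.0895]
ee_rot: [[-0.989, 0.102, -0.106], [0.147, 0.7, -0.699], [0.003, -0.707, -0.707]]
force: [-0.8, 0.9, -1.5]
grip_width: 0.0001
```

```bash
python3 lid.py 12 side,top; python3 plan.py .065 .015 6 -.0095 -.0115
```

```text
t 15.25 tcp [0.5631 0.032  0.0895] s,t rel -0.178 0.0009 q [-0.19  0.72 -0.37  1.78  0.83  1.4   0.43] F [-0.8  0.9 -1.5]
[[-0.989, 0.102, -0.106], [0.147, 0.7, -0.699], [0.003, -0.707, -0.707]]
side lid angle 0.052 pts 3467
top lid angle 0.058 pts 840
0.05 rel [-0.1773  0.0869] row cm [-0.01 -0.07] -0.24
0.035 rel [-0.1774  0.0844] row cm [0.   0.01] -0.25
0.02 rel [-0.1775  0.0819] row cm [0.   0.01] -0.25
0.005 rel [-0.1775  0.0793] row cm [0. 0.] -0.25
0 rel [-0.1775  0.0785] row cm [0. 0.] -0.08
0 rel [-0.1775  0.0785] row cm [-0. -0.] 0.0
```

View pics/side12.png

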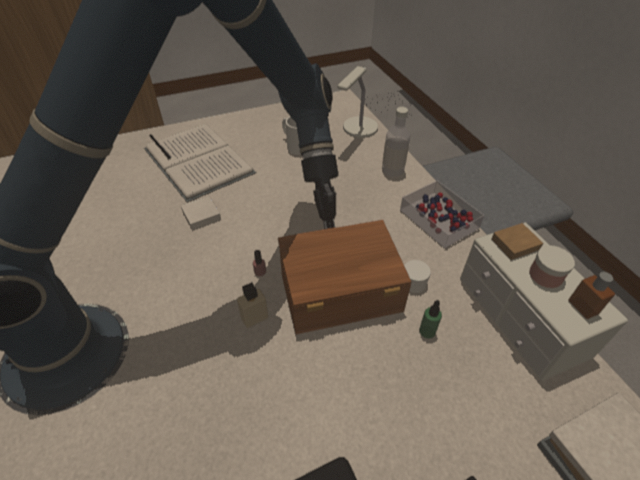

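>>> arm_command --pt "0 0 0 -0.25 0 0 0" --pt "0 0 0 -0.25 0 0 0" --pt "0 0 0 -0.25 0 0 0" --pt "0 0 0 -0.25 0 0 0" --pt "0 0 0 -0.25 0 0 0" --pt "0 0 0 -0.25 0 0 0" --pt "0 0 0 -0.1 0 0 0"

```text
t: 16.23
position: [0.5631, 0.0318, 0.0737]
ee_rot: [[-0.989, 0.102, -0.106], [0.147, 0.699, -0.699], [0.003, -0.707, -0.707]]
force: [0.1, 1.2, 0.0]
grip_width: -0.0001
```

```bash
python3 lid.py 13 side,top
```

```text
t 16.225 tcp [0.5631 0.0318 0.0737] s,t rel -0.1778 0.0008 q [-0.19  0.75 -0.36  1.78  0.84  1.38  0.41] F [0.1 1.2 0. ]
[[-0.989, 0.102, -0.106], [0.147, 0.699, -0.699], [0.003, -0.707, -0.707]]
side lid angle 0.008 pts 3253
top lid angle 0.018 pts 758
```

>>> arm_command --pt "0 0.03 0.2 -0.2 0 0 0" --pt "0 0.06 0.4 -0.2 0 0 0" --pt "0 0.15 1 0 0 0 0" --pt "0 0.3 2 0 0 0 0" --pt "0 0.45 3 0 0 0 0" --pt "0 0.45 3 1 0 0 0" --pt "0 0.3 2 3 0 0 0" --pt "0 0 0 3 0 0 0"

```text
t: 17.32
position: [0.5803, 0.1514, 0.1405]
ee_rot: [[-0.99, 0.099, -0.104], [0.143, 0.702, -0.698], [0.004, -0.706, -0.709]]
force: [-1.2, -0.3, -0.2]
grip_width: -0.0001
```

```bash
python3 - <<'E'
from lid import *
snap("14")
for n in ("side","top"):
    w=cloud(load(n+"14.npz"));S,T,Z=angle(w)
    ok=(T>.45)&(T<.65)&(S<-.01)&(S>-.16)&(Z>0)&(Z<.05)
    A=np.c_[S[ok],np.ones(ok.sum())];k=np.linalg.lstsq(A,Z[ok],rcond=None)[0]
    print(n,"slope angle",-k[0],"z at hinge/edge",k[1]+.09,k[1]-.168*k[0]+.09)
    w0=cloud(load(n+"0.npz"))
    for q in ["cream_jar","perfume","nail_polish","dropper","mug","notes"]:
        m=np.load(f"{n}0_{q}.npy");d=np.linalg.norm(w[m]-w0[m],axis=1);print(q,"median change mm",round(1000*np.nanmedian(d),1))
E
```

```text
t 17.325 tcp [0.5803 0.1514 0.1405] s,t rel -0.2987 -0.0001 q [-0.32  0.74 -0.41  1.58  0.74  1.59  0.43] F [-1.2 -0.3 -0.2]
[[-0.99, 0.099, -0.104], [0.143, 0.702, -0.698], [0.004, -0.706, -0.709]]
side lid angle 0.005 pts 3296
top lid angle 0.01 pts 1124
side slope angle -0.0004023087617828869 z at hinge/edge 0.1026367064922031 0.10256911862022358
cream_jar median change mm 1.5
perfume median change mm 1.4
nail_polish median change mm 1.7
dropper median change mm 1.4
mug median change mm 265.7
notes median change mm 2.1
top slope angle -0.0023551770893675376 z at hinge/edge 0.10324496953933009 0.10284929978831633
cream_jar median change mm 3.2
perfume median change mm 2.8
nail_polish median change mm 618.4
dropper median change mm 3.2
mug median change mm 10.2
notes median change mm 3.0
```

View pics/side14.png

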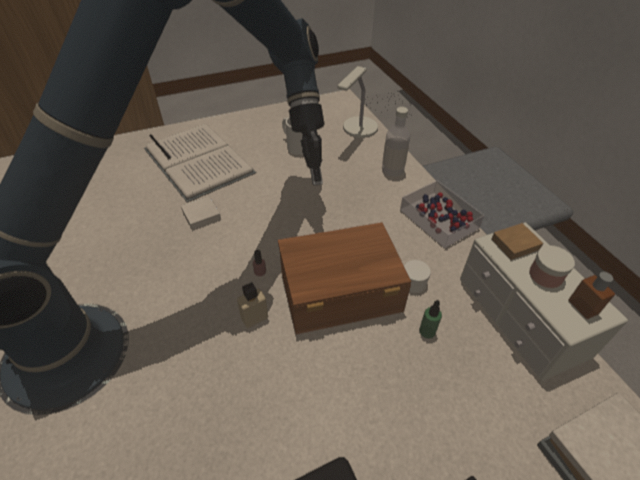

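View pics/top14.png

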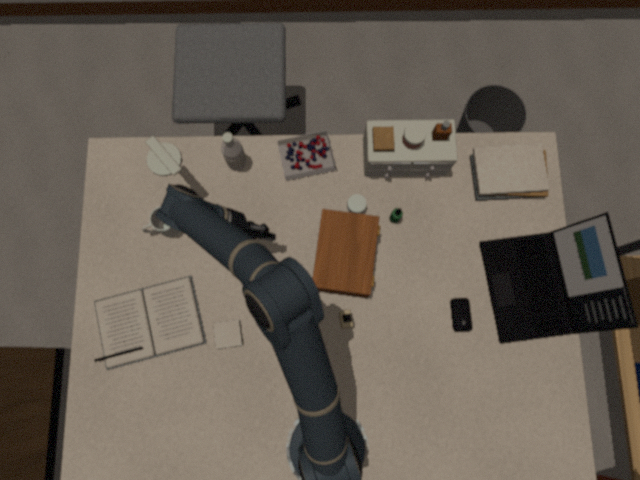

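The lid is flat and shut (top face level at 0.103 m). The arm hides part of the mug, so I'll clear it upward for a last check.

>>> arm_command --pt "0 0 0 4 0 0 0" --pt "0 0 -1 4 0 0 0" --pt "0 0 -2 4 8.9 -1.35 0" --pt "0 0 -3 4 8.9 -1.35 0" --pt "0 0 -3 4 8.9 -1.35 0" --pt "0 0 -3 2 8.9 -1.35 0" --pt "0 0 0 0 8.9 -1.35 0" --pt "0 0 0 0 0 0 0"

```text
t: 18.42
position: [0.58, 0.0227, 0.3602]
ee_rot: [[-0.988, 0.155, -0.0], [0.155, 0.988, -0.003], [-0.0, -0.003, -1.0]]
force: [0.4, 0.2, -0.3]
grip_width: 0.0001
```

```bash
python3 - <<'E'
from lid import *
snap("15")
for n in ("side","top"):
    w=cloud(load(n+"15.npz"));w0=cloud(load(n+"0.npz"))
    for q in ["cream_jar","perfume","nail_polish","dropper","mug","notes"]:
        m=np.load(f"{n}0_{q}.npy");d=np.linalg.norm(w[m]-w0[m],axis=1);print(n,q,"median change mm",round(1000*np.nanmedian(d),1))
E
```

```text
t 18.425 tcp [0.58   0.0227 0.3602] s,t rel -0.1713 0.0189 q [ 0.31  0.28 -0.54  1.58  0.15  1.32  1.17] F [ 0.4  0.2 -0.3]
[[-0.988, 0.155, -0.0], [0.155, 0.988, -0.003], [-0.0, -0.003, -1.0]]
side lid angle 0.005 pts 3308
top lid angle 0.01 pts 281
side cream_jar median change mm 1.6
side perfume median change mm 1.5
side nail_polish median change mm 1.6
side dropper median change mm 1.4
side mug median change mm 2.4
side notes median change mm 1.9
top cream_jar median change mm 4.6
top perfume median change mm 675.9
top nail_polish median change mm 3.5
top dropper median change mm 3.5
top mug median change mm 3.3
top notes median change mm 3.2
```

View pics/side15.png

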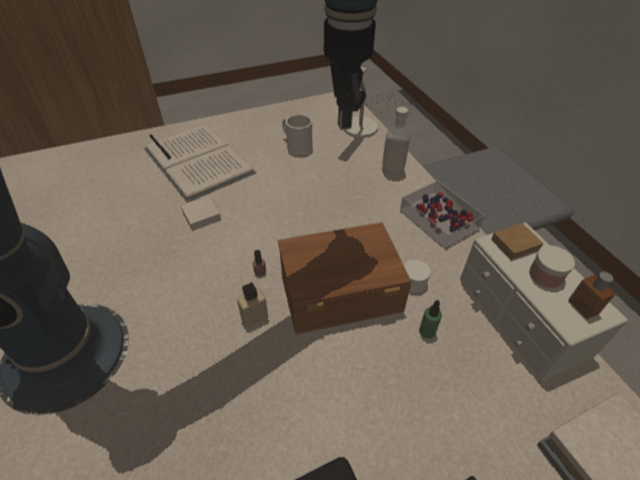

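The case is shut, every object stands where it did, and the hand is clear at z ≈ 0.36 m, so I'm handing in.

```bash
python3 -c "
from station import ctrl
print(ctrl.job_done())"
```

```text
the job is handed in; nothing more can be done
None
```

The lid is fully shut, and I handed the job in at about 18.5 s. I tipped it from behind with the closed fingertip, from 1.64 to about 1.2 rad. I then swung the hand over the top and caught the lid from below on the back of one finger at about 0.91 rad. From there I lowered it along the edge's arc at 0.2 to 0.3 rad/s, slowing to about 0.12 rad/s at the end, then slid the finger out forward. I never gripped the lid.

**Lid:** its top is level to within 0.003 rad at 0.103 m, close to the expected 0.102 m. My angle scan still read 0.005 to 0.01 rad, which I put down to its coarse steps.

**Other things:** the jar, perfume, nail polish, dropper, mug and notes show no movement beyond the noise: 1.4–2.4 mm in the side view, 3–5 mm in the top view. The arm hid the perfume from the top camera in the last picture, so its reading there is invalid; the side view shows it unmoved. I did not measure the mouse's position; the hand never worked near it, and it looks unmoved in the pictures.

**Robot:** the hand was clear of everything, and every wrist force reading was under about 2 N. Speed at the moment of closing was commanded, not measured.

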